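Start the saucepan's zone on a portable induction hob

ROBOT

A 6-joint arm with a two-finger parallel gripper is mounted at the origin on a cart in front of the work surface, level with it; the furniture and walls round the work are solid. World frame = base frame: x ahead of the robot, y to its left, z up, the work surface at z = 0. Lengths are in mm, angles in rad, forces in N, time in s.
With the tool pointing down it reaches from about 250 to 725 mm from the base axis. Payload 9.7 kg.
Tool frame: the origin (TCP) lies between the finger pads; the fingertips stand 11 mm ahead of it and the grasp point (between the pads) lies 8 mm behind it; z points along the fingers, y is the direction in which the jaws open and shut (so a half turn about z gives the same grasp; the last joint's range is limited). The gripper opens to 85 mm and grips with 20 to 120 N. Pads are 22 mm wide; open, the fingers measure 114 mm over their backs; the gripper's body (76 mm by 85 mm) begins 54 mm behind the grasp point. The pads swing forward as they close: fully open they stand 13 mm farther back than shut.
Start: joints at [1.324, 0.087, 0.176, 1.66, 0, 1.571], TCP at [134.364, 533.332, 242.284] pointing down, gripper open.
Joint ranges: [-3.13, 3.13], [-0.85, 1.81], [-1.15, 1.24], [-2.2, 2.28], [-1.44, 1.52], [-3.14, 3.14]. Speed limits (rad/s): [2.22, 2.22, 2.57, 3.14, 3.14, 3.14].

INTERFACE

Orientations are given as a rotation vector (axis times angle).
In Python, from station import manip gives the robot as it stands. The module is installed in compiled form; this text tells all that it offers.
- The arm moves only by the tool apply_moves, never from a script. Its argument "deltas" is text: rows parted by semicolons, each of 7 numbers parted by spaces: the shift along the tool's x, y, z normalised to -1 to 1, where 1 is 150 mm, then the turn, a rotation vector about the tool's x, y, z normalised to -1 to 1, where 1 is 90 degrees, then the opening, from -1 (shut) to 1 (fully open). A call has 1 to 12 rows; each row is the pose to reach, as a shift and turn from the pose commanded when the call began, along the tool's axes at that moment; what a row does not reach only later rows make up. A row lasts 1/12 s, in which the tool goes at most 41.7 mm and 7.16 degrees, less where a joint would pass 70% of its speed; a pose out of reach is approached as far as the arm can. A call with a number of a shift or a turn outside -1 to 1 is refused whole. A call with a gripper value outside its range is refused whole. The fingers move at their own pace and stop on an object; "newtons" is the grip in N (left out, the last holds). Time passes only in rows, so rows that repeat a pose let the fingers close. It gives the time, the measured TCP pose, the force and the opening at its end, in the units of the state.
- manip.get_state(): the state, without advancing time (a new reading comes with each control period).
- manip.capture(name): name is "scene" or "top"; returns a dict with "pixels" (400x640x3 uint8, blue, green, red), "z_map" (400x640 float32, mm along the optical axis (not along the pixel's ray), 0 where there is no reading), "fx", "fy", "cx", "cy" (pixels), "D" ([k1, k2, p1, p2, k3] as OpenCV has them; the pictures are not rectified), "R" (3x3) and "t" (3): a world point X has camera coordinates R X + t. Camera axes: x right, y down, z forward; pixel columns grow to the right and rows downward; lengths in mm; the calibration is good to about 2 mm. A picture is of the moment at which its call begins.
- manip.hand_in(): hands the job in, once; it reports no verdict.
The state is a dict: "clock": time; "joints": joint angles; "dq": joint speeds; "joint_efforts": joint torques, N m; "eef_pos": TCP position; "orientation": TCP orientation; "wrist_force": force on the tool from outside, world axes, zero at the start; "torque": the same for the moment, N m; "gripper_width": opening from 0.0 (shut) to 1.0 (fully open).
Only numpy, scipy, OpenCV 4.12 (cv2) and the standard library are available. Lean on these libraries where they do the work, as an engineer would, in place of code of your own. Each camera call takes 0.05 s, during which the arm holds its last target.

TASK

Get the saucepan heating on the portable hob: press down the raised far half of the main rocker switch so that the hob is on, then tap the zone key for the side on which the saucepan stands, then tap the plus key. Use light fingertip presses, push each key well down and let it come up before touching the next; press no other key, and leave the pan, the mug and the things beside the hob where they stand.

Things in the scene. Friction and masses are not known exactly. Their poses are not given: they have to be found in the camera images.
- hob: flat portable induction hob, aluminium with black glass, 320 deep (x) x 440 wide (y) x 50 mm high, firmly in place. Origin: centre of its underside; x to its back, away from the robot, y to its left, z up. Cooking zones: marked rings centred at x = 45, y = +110 (left) and -110 mm (right). Controls in one row at x = -124, from left: left zone key, minus key, main switch (y = 0), plus key, right zone key
- main_switch (a joint): main rocker switch, rad: 0 = off (far half stands up), 0.36 = on (far half pressed down level, near half up). It tips with about 2 to 4 N pressed down on the raised half and stays where it is put
- main_switch_far_half (a point): point on the top face of the rocker's far half (the half away from the robot), 15 mm from the pivot line, on the middle line; moves with the rocker. The paddle is 30 mm wide (y) and each half 22 mm long (x); off, the far half rises up to 8 mm above the near half; on, its face is level, 3 mm above the hob's top
- left_zone_key (a joint): travel of this push key, m: 0 = up, 0.004 = fully down. Springs back when let go; starts to move at 1 N and is fully down at 5 N; the press counts from 2.5 mm
- left_zone_key_top (a point): centre of the top of the round black push key, 26 mm in diameter and standing 6 mm above the hob's top, which selects the left cooking zone; the leftmost of the four keys (hob y = +170 mm), marked with a ring and dot. Pressed straight down; moves with the key
- minus_key (a joint): travel of this push key, m: 0 = up, 0.004 = fully down. Springs back when let go; starts to move at 1 N and is fully down at 5 N; the press counts from 2.5 mm
- minus_key_top (a point): centre of the top of the round black push key, 26 mm in diameter and standing 6 mm above the hob's top, which lowers the heat; second key from the left (hob y = +85 mm), marked with a single bar. Pressed straight down; moves with the key
- plus_key (a joint): travel of this push key, m: 0 = up, 0.004 = fully down. Springs back when let go; starts to move at 1 N and is fully down at 5 N; the press counts from 2.5 mm
- plus_key_top (a point): centre of the top of the round black push key, 26 mm in diameter and standing 6 mm above the hob's top, which raises the heat; third key from the left (hob y = -85 mm), marked with a cross of two bars. Pressed straight down; moves with the key
- right_zone_key (a joint): travel of this push key, m: 0 = up, 0.004 = fully down. Springs back when let go; starts to move at 1 N and is fully down at 5 N; the press counts from 2.5 mm
- right_zone_key_top (a point): centre of the top of the round black push key, 26 mm in diameter and standing 6 mm above the hob's top, which selects the right cooking zone; the rightmost key (hob y = -170 mm), marked with a ring and dot. Pressed straight down; moves with the key
- saucepan_center (a point): small open steel saucepan, 148 mm across the rim, 75 mm high, standing loose on one of the two cooking zones, with a 125 mm black handle that points to the back; the point is on its axis, half-way up (37 mm above its base)
- mug_center (a point): white mug with a handle, 92 mm in diameter, 95 mm high, parked loose on the other zone; the point is on its axis half-way up
- pepper_center (a point): storage jar with a black lid, 70 mm in diameter, 115 mm high, on the range to the left of the hob; centre, half-way up
- shaker_center (a point): glass salt shaker, 44 mm in diameter, 90 mm high, on the range to the left of the hob, nearer the robot than the jar; centre, half-way up

How it is judged (in metres and radians):
On the way, in this order (a step that is already met when the one before it is completed fails the run):
1. the main switch is pressed on, all keys being up (value of joint main_switch above 0.28 rad and value of joint each of left_zone_key, minus_key, plus_key, right_zone_key below 0.001 m), for 0.1 s.
2. the zone key on the saucepan's side is pressed, alone (((value of joint main_switch above 0.28 rad and y of saucepan_center in the frame of hob above 0 m and value of joint left_zone_key above 0.0025 m and value of joint each of minus_key, plus_key, right_zone_key below 0.001 m) or (value of joint main_switch above 0.28 rad and y of saucepan_center in the frame of hob below 0 m and value of joint right_zone_key above 0.0025 m and value of joint each of minus_key, plus_key, left_zone_key below 0.001 m))), for 0.04 s.
3. the zone key is let up again (all of step 1), for 0.04 s.
4. the plus key is pressed, alone (value of joint main_switch above 0.28 rad and value of joint plus_key above 0.0025 m and value of joint each of minus_key, left_zone_key, right_zone_key below 0.001 m), for 0.04 s.
At the end, for the whole second after the job is handed in: the main switch is on (over 0.28 of 0.36 rad), all four keys are up again (under 1 mm down), the saucepan and the mug stand within 10 mm of where they stood, the jar and the shaker within 20 mm (all of step 3 and distance of each of saucepan_center, mug_center from where it was at the start of the episode below 0.01 m and distance of each of pepper_center, shaker_center from where it was at the start of the episode below 0.02 m); the robot touches nothing.
It fails at once if the minus key, or the zone key of the side without the saucepan, is pressed (value of joint minus_key above 0.002 m or (y of saucepan_center in the frame of hob above 0 m and value of joint right_zone_key above 0.002 m) or (y of saucepan_center in the frame of hob below 0 m and value of joint left_zone_key above 0.002 m)).
It fails at once if a key is pressed while the main switch is still off (value of joint main_switch below 0.2 rad and value of joint any of left_zone_key, minus_key, plus_key, right_zone_key above 0.002 m).
It fails at once if the hob or a control is pressed with more than 25 N (contact force between any of the arm, the fingers and hob above 25 N).
It fails at once if the saucepan or the mug is moved or lifted by more than 15 mm (distance of any of saucepan_center, mug_center from where it was at the start of the episode above 0.015 m).
It fails at once if the jar or the shaker is moved or lifted by more than 25 mm (distance of any of pepper_center, shaker_center from where it was at the start of the episode above 0.025 m).
It also fails if it takes over 48 s, if anything falls off the work surface, if the arm or the gripper's body presses on something with over 40 N, if the wrist force passes 120 N, or if a joint passes its speed limit or range.

## Working session

There is one attempt and no reset: what is moved stays moved. The work goes in short steps, Python scripts to look and compute and a tool call to move; the robot and the scene stay as the last step left them, time stands still between calls to the robot, and variables do not carry over. Pictures are saved under pics/ and viewed, and the job is handed in when it is done.

Besides the shell and the picture viewer there is one more tool, called after "Emit:" as a command line: name --argument value ..., lists and objects as JSON in quotes. apply_moves: Moves the arm, as the interface text tells. Scaled input: -1 to 1 covers 150 mm each way for a shift and 90 degrees each way for a turn. Its arguments: {"type":"object","properties":{"deltas":{"type":"string"},"newtons":{"type":"number"}},"required":["deltas"]}

```bash
mkdir -p pics
python3 - <<'E'
from station import manip
import cv2,numpy as np,pickle
s=manip.get_state(); print({k:np.round(v,3) for k,v in s.items()})
for n in("scene","top"):
    c=manip.capture(n); pickle.dump(c,open(n+".pkl","wb")); cv2.imwrite(f"pics/{n}0.png",c["pixels"])
    print(n,c["fx"],c["cx"],c["D"],np.round(-c["R"].T@c["t"]))
E
```

```text
{'clock': np.float64(0.0), 'joints': array([1.324, 0.087, 0.175, 1.66 , 0.   , 1.571]), 'dq': array([0.001, 0.001, 0.   , 0.   , 0.   , 0.   ]), 'joint_efforts': array([-2.0000e-03, -5.2038e+01,  4.6481e+01,  1.6000e-02,  0.0000e+00,
        0.0000e+00]), 'eef_pos': array([134.297, 533.134, 241.589]), 'orientation': array([-3.870e-01, -3.118e+00,  2.000e-03]), 'wrist_force': array([1.424, 0.687, 0.343]), 'torque': array([ 0.014,  0.004, -0.034]), 'gripper_width': np.float64(0.999)}
scene 420.0864938309899 326.55260014197455 [-0.05680302  0.          0.          0.          0.        ] [ 234. 1050.  471.]
top 511.2666058677686 320.75952393042337 [-0.13754995  0.          0.          0.          0.        ] [ 376.  272. 1182.]
```

```bash
ls
```

```text
pics
scene.pkl
top.pkl
```

View pics/scene0.png

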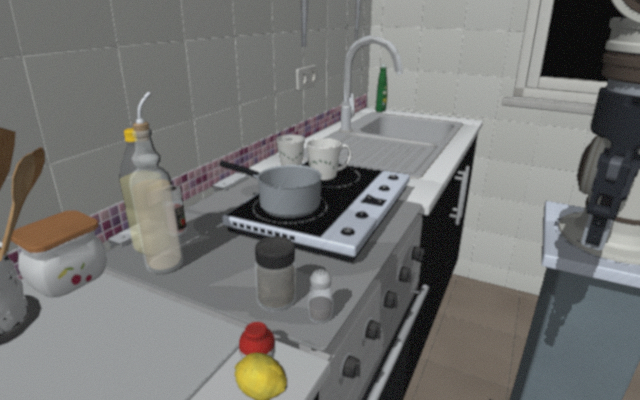

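View pics/top0.png

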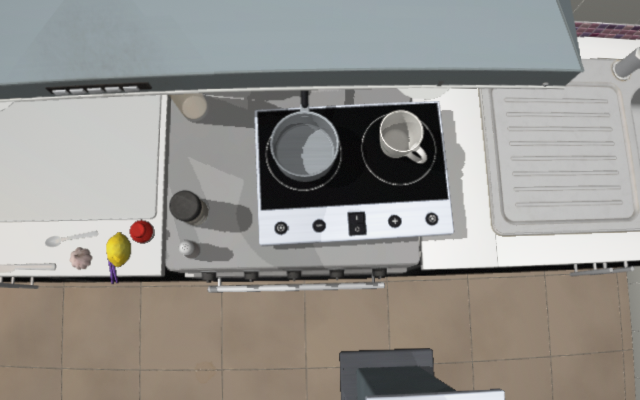

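The saucepan is on the left zone and the mug on the right. In the top view the controls run left to right: left key (281,228), minus (319,225), switch (357,223), plus (395,221), right key (432,218). Next I'll localise the hob.

```bash
cat > h.py <<'E'
import numpy as np,cv2,pickle
def K(c): return np.array([[c["fx"],0,c["cx"]],[0,c["fy"],c["cy"]],[0,0,1.]])
def proj(c,X):
    r,_=cv2.Rodrigues(np.array(c["R"])); return cv2.projectPoints(np.array(X,float).reshape(-1,1,3),r,np.array(c["t"],float),K(c),np.array(c["D"]))[0][:,0]
def onplane(c,uv,z):
    n=cv2.undistortPoints(np.array(uv,float).reshape(-1,1,2),K(c),np.array(c["D"]))[:,0]
    R=np.array(c["R"]);C=-R.T@np.array(c["t"]); d=np.c_[n,np.ones(len(n))]@R
    return C+d*((z-C[2])/d[:,2])[:,None]
def bydepth(c,uv):
    n=cv2.undistortPoints(np.array(uv,float).reshape(-1,1,2),K(c),np.array(c["D"]))[:,0]
    z=np.array([np.median(c["z_map"][int(v)-1:int(v)+2,int(u)-1:int(u)+2]) for u,v in uv])
    return (np.c_[n,np.ones(len(n))]*z[:,None]-np.array(c["t"]))@np.array(c["R"])
E
python3 - <<'E'
from h import *
c=pickle.load(open("top.pkl","rb"));s=pickle.load(open("scene.pkl","rb"))
im=c["pixels"]
cv2.imwrite("pics/topz.png",cv2.resize(im[90:260,160:460],None,fx=2.6,fy=2.6,interpolation=cv2.INTER_CUBIC))
cv2.imwrite("pics/scz.png",cv2.resize(s["pixels"][150:260,220:420],None,fx=4,fy=4,interpolation=cv2.INTER_CUBIC))
uv=[(281,228),(319,225),(357,223),(395,221),(432,218)]
print(np.round(bydepth(c,uv),1)); 
print(np.round(onplane(c,uv,56),1))
g=[(262,236),(300,238),(338,232),(376,232),(414,228),(446,228)]
print(np.round(bydepth(c,g),1))
# keys blob centroids: dark pixels in the band
gr=cv2.cvtColor(im,cv2.COLOR_BGR2GRAY)
pts=[]
for u,v in uv:
    w=gr[v-9:v+10,u-11:u+12]; 
    m=(w<110).astype(np.uint8)
    if u==357: m=(gr[v-16:v+17,u-14:u+15]<110).astype(np.uint8)
    ys,xs=np.nonzero(m); o=(14,16) if u==357 else (11,9)
    pts.append((u-o[0]+(xs.min()+xs.max())/2,v-o[1]+(ys.min()+ys.max())/2)); print(xs.min(),xs.max(),ys.min(),ys.max(),m.sum(),xs.mean()+u-o[0],ys.mean()+v-o[1])
print(pts); print(np.round(onplane(c,pts,56),1)); 
print(proj(s,[134,533,242]),proj(c,[134,533,242]),proj(c,[0,0,0]))
E
```

```text
[[531.5 341.1  55.8]
 [536.  256.6  56.1]
 [538.8 171.6  53.4]
 [540.5  86.6  56.9]
 [545.1   2.3  56.8]]
[[531.4 341.1  56. ]
 [536.1 256.6  56. ]
 [538.4 171.8  56. ]
 [540.7  86.4  56. ]
 [545.2   2.1  56. ]]
[[515.3 384.1  49.9]
 [508.7 299.5  50.8]
 [520.  214.6  50.3]
 [517.8 129.6  50.6]
 [524.4  43.3  50.7]
 [522.2 -29.6  51.5]]
5 17 3 15 115 280.7826086956522 227.59130434782608
5 17 4 15 122 318.7295081967213 225.4344262295082
5 22 5 28 381 356.59580052493436 223.1994750656168
4 16 3 14 109 394.2844036697248 220.77981651376146
5 16 4 15 97 431.25773195876286 218.81443298969072
[(np.float64(281.0), np.float64(228.0)), (np.float64(319.0), np.float64(225.5)), (np.float64(356.5), np.float64(223.5)), (np.float64(394.0), np.float64(220.5)), (np.float64(431.5), np.float64(218.5))]
[[531.4 341.1  56. ]
 [534.9 256.6  56. ]
 [537.3 173.   56. ]
 [541.9  88.6  56. ]
 [544.1   3.3  56. ]]
[[597.88554368 231.08606165]] [[171.54924037 435.85533979]] [[439.10826244 460.62740201]]
```

```bash
cat > d.py <<'E'
import sys,numpy as np
from scipy.spatial.transform import Rotation as Rn
from station import manip
s=manip.get_state(); p=np.array(s["eef_pos"]);R=Rn.from_rotvec(s["orientation"])
print("t",round(float(s["clock"]),2),"p",p.round(1),"F",np.round(s["wrist_force"],1),"g",round(float(s["gripper_width"]),3)); print(R.as_matrix().round(3).tolist())
yaw=0.038
hx=np.array([np.cos(yaw),np.sin(yaw),0]);hy=np.array([-hx[1],hx[0],0])
T=Rn.from_matrix(np.c_[-hx,hy,[0,0,-1]])
for a in sys.argv[1:]:
    t=np.array([float(v) for v in a.split(",")])
    print(a,"shift",(R.inv().apply(t-p)/150).round(3),"turn",((R.inv()*T).as_rotvec()/(np.pi/2)).round(3))
E
python3 d.py 553,172.6,120
python3 - <<'E'
from h import *
s=pickle.load(open("scene.pkl","rb"));c=pickle.load(open("top.pkl","rb"))
h=np.array([np.cos(.038),np.sin(.038),0]);y=np.array([-h[1],h[0],0])
o=np.array([538,172.2,0])
P=[o+k*y+[0,0,56] for k in(170,85,-85,-170)]+[o+15*h+[0,0,58]]
for n,cc in(("s",s),("t",c)):
    im=cv2.resize(cc["pixels"],None,fx=4,fy=4,interpolation=cv2.INTER_CUBIC)
    for q in proj(cc,P): cv2.drawMarker(im,tuple(int(v) for v in q*4+1.5),(0,0,255),0,12,1)
    im=im[650:1000,1200:1660] if n=="s" else im[820:1000,1000:1790]
    cv2.imwrite(f"pics/chk_{n}.png",im)
E
```

```text
t 0.1 p [134.3 533.2 241.7] F [-0.6 -0.1  0.1] g 0.996
[[-0.97, 0.244, -0.0], [0.244, 0.97, -0.001], [0.0, -0.001, -1.0]]
553,172.6,120 shift [-3.294 -1.648  0.813] turn [-0.001 -0.    -0.181]
```

View pics/chk_s.png

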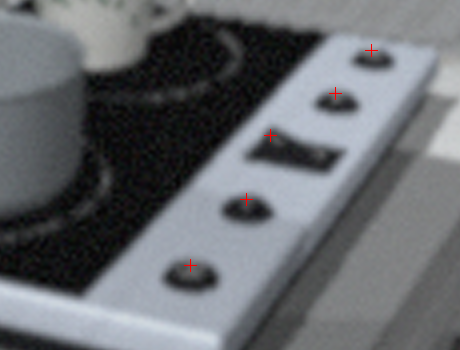

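View pics/chk_t.png

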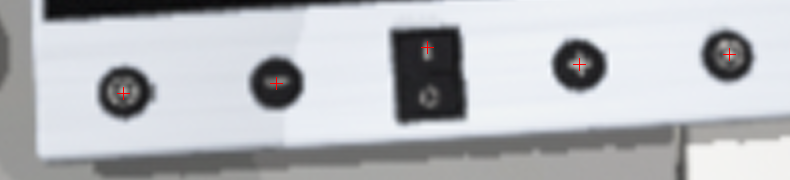

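The top-view markers sit on the keys. The scene view differs by about 2 px, which is within calibration. Moving now, gripper shutting, staying high.

Emit:
apply_moves --deltas "-0.25 -0.13 0 0 0 -0.05 -1;-0.5 -0.26 0 0 0 -0.1 -1;-0.75 -0.38 0 0 0 -0.15 -1;-1 -0.5 0 0 0 -0.18 -1;-1 -0.5 0 0 0 -0.181 -1;-1 -0.5 0 0 0 -0.181 -1" --newtons 20

```text
clock: 0.6
eef_pos: [263.0, 422.6, 242.2]
orientation: [0.053, -3.141, 0.0]
wrist_force: [-0.2, 0.9, 0.7]
gripper_width: 0.144
```

```bash
python3 d.py 553,172.6,240 553,172.6,120
```

```text
t 0.6 p [263.  422.6 242.2] F [-0.2  0.9  0.7] g 0.144
[[-0.999, -0.033, -0.0], [-0.033, 0.999, -0.0], [0.0, -0.0, -1.0]]
553,172.6,240 shift [-1.877 -1.731  0.015] turn [-0.    -0.    -0.003]
553,172.6,120 shift [-1.877 -1.73   0.815] turn [-0.    -0.    -0.003]
```

Emit:
apply_moves --deltas "-0.2 -0.2 0 0 0 -0.002 -1;-0.4 -0.4 0 0 0 -0.003 -1;-0.6 -0.6 0 0 0 -0.003 -1;-0.8 -0.8 0 0 0 -0.003 -1;-1 -0.95 0 0 0 -0.003 -1;-1 -0.95 0 0 0 -0.003 -1;-1 -0.95 0 0 0 -0.003 -1"

```text
clock: 1.18
eef_pos: [417.4, 286.9, 241.6]
orientation: [0.062, -3.14, 0.001]
wrist_force: [0.4, 0.2, -0.2]
gripper_width: 0.001
```

```bash
python3 d.py 553,172.6,120
```

```text
t 1.18 p [417.4 286.9 241.6] F [ 0.4  0.2 -0.2] g 0.001
[[-0.999, -0.039, -0.001], [-0.039, 0.999, -0.0], [0.001, -0.0, -1.0]]
553,172.6,120 shift [-0.874 -0.797  0.81 ] turn [-0.    -0.001  0.001]
```

Emit:
apply_moves --deltas "-0.2 -0.2 0 0 0 0 -1;-0.4 -0.4 0 0 0 0 -1;-0.6 -0.6 0.1 0 0 0 -1;-0.8 -0.75 0.3 0 0 0 -1;-0.874 -0.797 0.5 0 0 0 -1;-0.874 -0.797 0.7 0 0 0 -1;-0.874 -0.797 0.81 0 0 0 -1;-0.874 -0.797 0.81 0 0 0 -1;-0.874 -0.797 0.81 0 0 0 -1"

```text
clock: 1.93
eef_pos: [551.6, 174.9, 120.4]
orientation: [0.069, -3.139, 0.0]
wrist_force: [-0.2, -0.1, 1.2]
gripper_width: -0.0
```

```bash
python3 d.py 553,172.6,72 553,172.6,64
python3 - <<'E'
from h import *
from station import manip
for n in("scene","top"):
    c=manip.capture(n)["pixels"]
    c=c[100:260,260:460] if n=="scene" else c[90:260,240:460]
    cv2.imwrite(f"pics/{n}1.png",cv2.resize(c,None,fx=3.5,fy=3.5,interpolation=cv2.INTER_CUBIC))
E
```

```text
t 1.93 p [551.6 174.9 120.4] F [-0.2 -0.1  1.2] g -0.0
[[-0.999, -0.044, -0.002], [-0.044, 0.999, -0.0], [0.002, -0.0, -1.0]]
553,172.6,72 shift [-0.009 -0.016  0.323] turn [-0.    -0.001  0.004]
553,172.6,64 shift [-0.009 -0.016  0.376] turn [-0.    -0.001  0.004]
```

View pics/scene1.png

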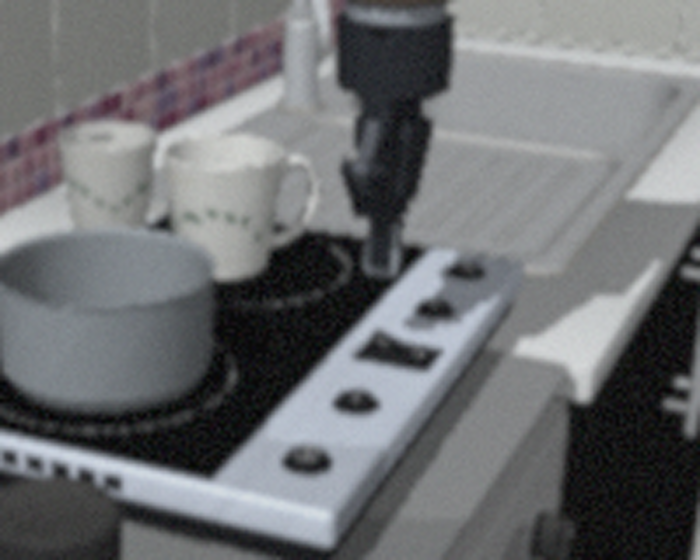

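View pics/top1.png

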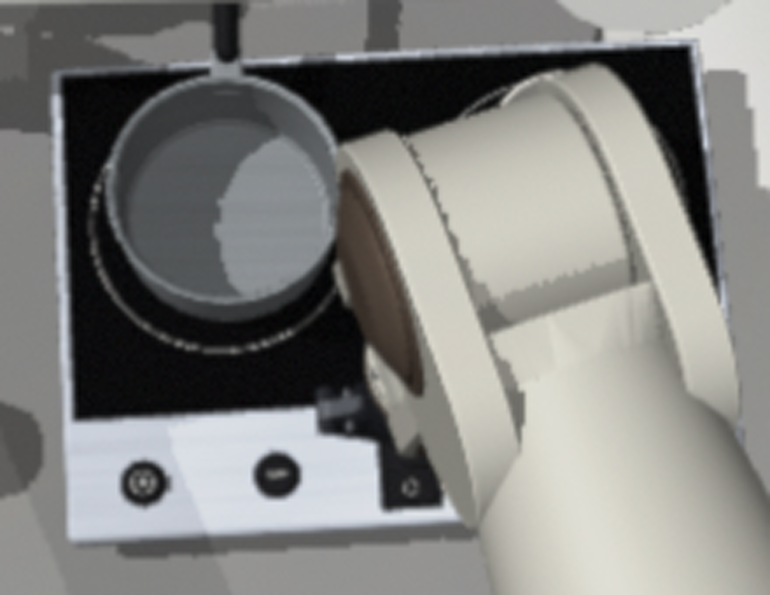

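The tip is above the rocker's far half, and pan and mug are clear. Descending slowly.

Emit:
apply_moves --deltas "-0.008 -0.008 0.1 0 0 0 -1;-0.008 -0.008 0.2 0 0 0 -1;-0.008 -0.008 0.27 0 0 0 -1;-0.008 -0.008 0.3 0 0 0 -1;-0.008 -0.008 0.3 0 0 0 -1;-0.008 -0.008 0.3 0 0 0 -1"

```text
clock: 2.53
eef_pos: [554.2, 172.5, 76.7]
orientation: [-0.067, 3.14, 0.0]
wrist_force: [-0.4, 0.1, -0.3]
gripper_width: -0.002
```

```bash
python3 d.py 553,172.6,64
```

```text
t 2.53 p [554.2 172.5  76.7] F [-0.4  0.1 -0.3] g -0.002
[[-0.999, -0.042, 0.001], [-0.042, 0.999, 0.0], [-0.001, 0.0, -1.0]]
553,172.6,64 shift [0.008 0.001 0.085] turn [0.    0.001 0.003]
```

Emit:
apply_moves --deltas "0.004 0 0.015 0 0 0 -1;0.004 0 0.03 0 0 0 -1;0.004 0 0.04 0 0 0 -1;0.004 0 0.05 0 0 0 -1;0.004 0 0.06 0 0 0 -1;0.004 0 0.065 0 0 0 -1;0.004 0 0.065 0 0 0 -1"

```text
clock: 3.12
eef_pos: [553.5, 172.1, 66.0]
orientation: [-0.066, 3.141, -0.0]
wrist_force: [-0.2, 0.9, 1.4]
gripper_width: -0.001
```

```bash
python3 d.py 553,172.6,64
```

```text
t 3.12 p [553.5 172.1  66. ] F [-0.2  0.9  1.4] g -0.001
[[-0.999, -0.042, 0.0], [-0.042, 0.999, -0.0], [-0.0, -0.0, -1.0]]
553,172.6,64 shift [0.003 0.004 0.013] turn [-0.     0.     0.003]
```

Emit:
apply_moves --deltas "0 0 0.005 0 0 0 -1;0 0 0.01 0 0 0 -1;0 0 0.015 0 0 0 -1;0 0 0.015 0 0 0 -1"

```text
clock: 3.45
eef_pos: [553.5, 172.1, 64.0]
orientation: [-0.066, 3.141, 0.0]
wrist_force: [0.0, -0.1, 3.9]
gripper_width: 0.0
```

```bash
python3 d.py 553,172.6,63
```

```text
t 3.45 p [553.5 172.1  64. ] F [ 0.  -0.1  3.9] g 0.0
[[-0.999, -0.042, 0.0], [-0.042, 0.999, 0.0], [-0.0, 0.0, -1.0]]
553,172.6,63 shift [0.003 0.004 0.007] turn [0.    0.    0.003]
```

Emit:
apply_moves --deltas "0 0 0.004 0 0 0 -1;0 0 0.007 0 0 0 -1;0 0 0.007 0 0 0 -1"

```text
clock: 3.7
eef_pos: [553.5, 172.1, 64.0]
orientation: [-0.066, 3.14, 0.0]
wrist_force: [-2.1, -0.5, 12.2]
gripper_width: -0.002
```

It bottomed at tip z = 53 mm with 12 N, as the geometry predicts. Lifting to check.

Emit:
apply_moves --deltas "0 0 -0.05 0 0 0 -1;0 0 -0.2 0 0 0 -1;0 0.2 -0.45 0 0 0 -1;0 0.4 -0.45 0 0 0 -1;0 0.6 -0.45 0 0 0 -1;0 0.8 -0.45 0 0 0 -1;0 0.97 -0.45 0 0 0 -1;0 0.97 -0.45 0 0 0 -1;0 0.97 -0.45 0 0 0 -1"

```text
clock: 4.45
eef_pos: [546.5, 318.5, 129.5]
orientation: [0.07, -3.139, 0.001]
wrist_force: [0.3, -0.7, -0.2]
gripper_width: 0.001
```

```bash
python3 d.py 531,341.3,120
python3 - <<'E'
from h import *
from station import manip
S=[]
for n in("scene","top"):
    cc=manip.capture(n);c=cc["pixels"]
    print(n)
    if n=="top":
        h=np.array([np.cos(.038),np.sin(.038),0]);o=np.array([538,172.2,0])
        for k in(-18,-12,12,18):
            u=proj(cc,o+k*h+[0,0,54])[0]; print(k,u.round(1),bydepth(cc,[u+.5])[0].round(1))
    c=c[100:260,260:460] if n=="scene" else c[90:260,240:460]
    cv2.imwrite(f"pics/{n}2.png",cv2.resize(c,None,fx=3.5,fy=3.5,interpolation=cv2.INTER_CUBIC))
E
```

```text
t 4.45 p [546.5 318.5 129.5] F [ 0.3 -0.7 -0.2] g 0.001
[[-0.999, -0.044, -0.002], [-0.044, 0.999, -0.001], [0.002, -0.001, -1.0]]
531,341.3,120 shift [0.096 0.157 0.063] turn [-0.001 -0.001  0.004]
scene
top
-18 [357.4 231.3] [450.8 218.8 590.8]
-12 [357.2 228.6] [454.2 218.8 589.1]
12 [356.4 218. ] [469.4 217.7 571.9]
18 [356.1 215.4] [554.8 171.8  53.9]
```

View pics/scene2.png

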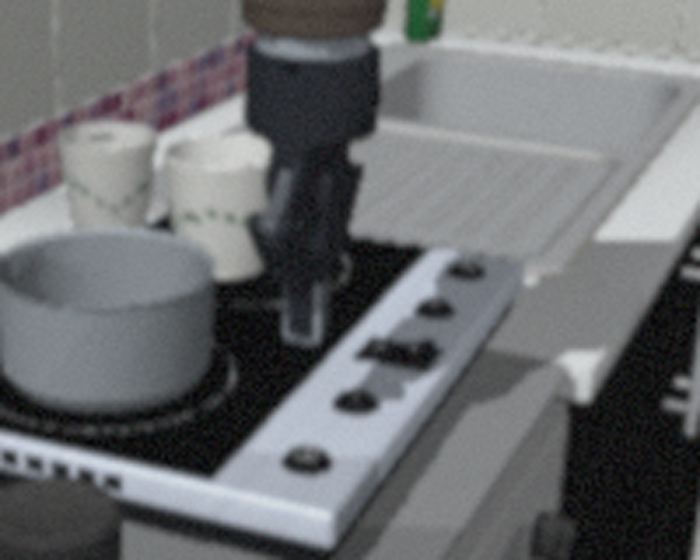

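View pics/top2.png

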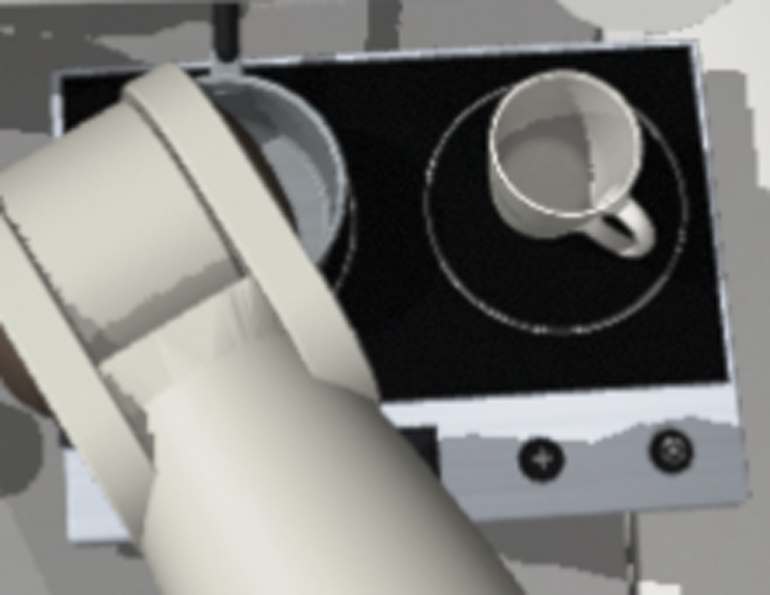

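The far half now reads about 54 mm high and the near half is up, so the rocker is on. Now the left zone key.

Emit:
apply_moves --deltas "0.09 0.08 0 0 0 0.003 -1;0.094 0.155 0.06 0 0 0.003 -1;0.094 0.155 0.15 0 0 0.003 -1;0.094 0.155 0.25 0 0 0.003 -1;0.094 0.155 0.3 0 0 0.003 -1;0.094 0.155 0.3 0 0 0.003 -1;0.094 0.155 0.3 0 0 0.003 -1"

```text
clock: 5.13
eef_pos: [532.2, 339.6, 85.0]
orientation: [0.058, -3.14, 0.001]
wrist_force: [0.6, 0.5, 0.9]
gripper_width: 0.002
```

```bash
python3 d.py 531,341.3,67 531,341.3,63
python3 - <<'E'
from h import *
from station import manip
c=manip.capture("scene")["pixels"][100:260,260:460]
cv2.imwrite("pics/scene3.png",cv2.resize(c,None,fx=3.5,fy=3.5,interpolation=cv2.INTER_CUBIC))
E
```

```text
t 5.13 p [532.2 339.6  85. ] F [0.6 0.5 0.9] g 0.002
[[-0.999, -0.037, -0.001], [-0.037, 0.999, -0.001], [0.001, -0.0, -1.0]]
531,341.3,67 shift [0.008 0.012 0.12 ] turn [-0.    -0.    -0.001]
531,341.3,63 shift [0.008 0.012 0.146] turn [-0.    -0.    -0.001]
```

View pics/scene3.png

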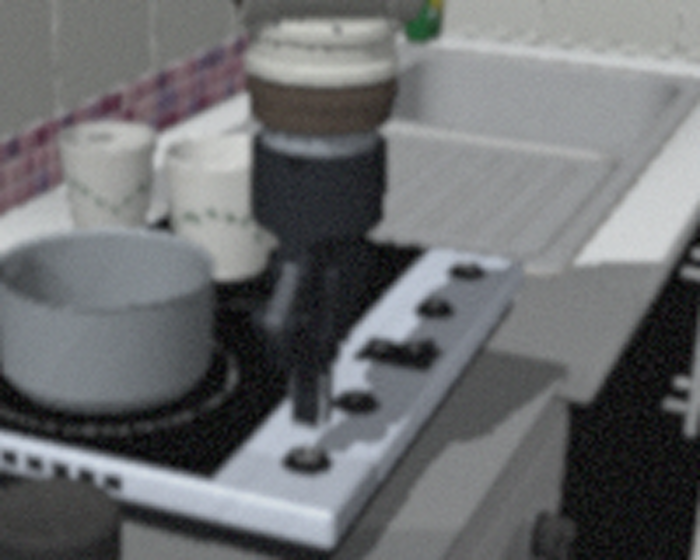

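The tip is directly above the left key (305,460 in the crop). Pressing.

Emit:
apply_moves --deltas "0.004 0.006 0.06 0 0 0 -1;0.004 0.008 0.1 0 0 0 -1;0.004 0.008 0.12 0 0 0 -1;0.004 0.008 0.13 0 0 0 -1;0.004 0.008 0.137 0 0 0 -1;0.004 0.008 0.143 0 0 0 -1;0.004 0.008 0.143 0 0 0 -1"

```text
clock: 5.77
eef_pos: [531.5, 341.3, 64.0]
orientation: [-0.059, 3.141, 0.0]
wrist_force: [-2.9, -1.0, 3.6]
gripper_width: -0.006
```

Emit:
apply_moves --deltas "0 0 0.005 0 0 0 -1;0 0 0.01 0 0 0 -1;0 0 0.01 0 0 0 -1;0 0 0.01 0 0 0 -1"

```text
clock: 6.1
eef_pos: [531.6, 341.3, 62.7]
orientation: [-0.059, 3.141, 0.0]
wrist_force: [-3.5, -0.6, 5.0]
gripper_width: -0.001
```

Emit:
apply_moves --deltas "0 0 0.004 0 0 0 -1;0 0 0.006 0 0 0 -1;0 0 0.006 0 0 0 -1"

```text
clock: 6.35
eef_pos: [531.6, 341.3, 62.5]
orientation: [-0.059, 3.14, 0.001]
wrist_force: [-4.8, -2.7, 9.4]
gripper_width: -0.005
```

Bottomed at 9.4 N. Lifting, then heading to the plus key.

Emit:
apply_moves --deltas "0 0 -0.05 0 0 0 -1;0 0 -0.2 0 0 0 -1;0 0 -0.4 0 0 0 -1;0 -0.2 -0.5 0 0 0 -1;0 -0.4 -0.5 0 0 0 -1;0 -0.6 -0.5 0 0 0 -1;0 -0.8 -0.5 0 0 0 -1;0 -1 -0.5 0 0 0 -1;0 -1 -0.5 0 0 0 -1;0 -1 -0.5 0 0 0 -1;0 -1 -0.5 0 0 0 -1"

```text
clock: 7.27
eef_pos: [537.4, 191.6, 136.4]
orientation: [-0.058, 3.141, 0.001]
wrist_force: [-0.5, 0.5, -0.2]
gripper_width: -0.004
```

```bash
python3 d.py 541.3,87.4,137
python3 - <<'E'
from h import *
from station import manip
c=manip.capture("scene")["pixels"][100:260,260:460]
cv2.imwrite("pics/scene4.png",cv2.resize(c,None,fx=3.5,fy=3.5,interpolation=cv2.INTER_CUBIC))
E
```

```text
t 7.27 p [537.4 191.6 136.4] F [-0.5  0.5 -0.2] g -0.004
[[-0.999, -0.037, 0.0], [-0.037, 0.999, 0.0], [-0.0, 0.0, -1.0]]
541.3,87.4,137 shift [-0.    -0.695 -0.004] turn [ 0.     0.    -0.001]
```

View pics/scene4.png

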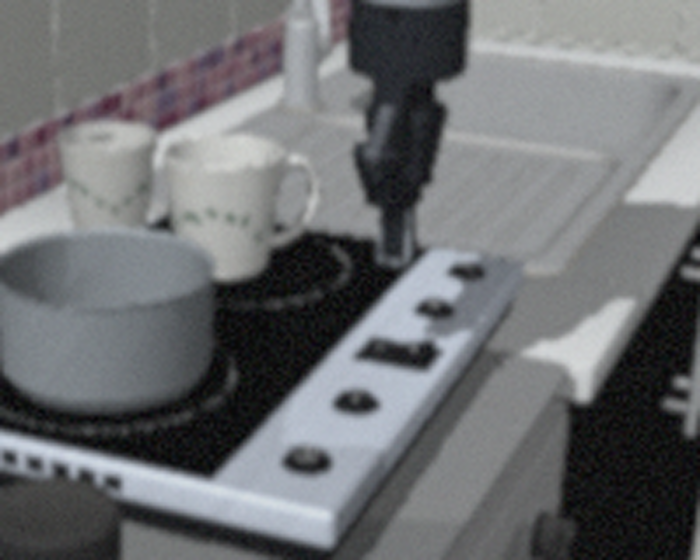

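The left key is up again, the rocker is still on, and nothing else has moved. On to the plus key.

Emit:
apply_moves --deltas "0 -0.2 0 0 0 0 -1;0 -0.4 0 0 0 0 -1;0 -0.6 0 0 0 0 -1;0 -0.695 0.05 0 0 0 -1;0 -0.695 0.2 0 0 0 -1;0 -0.695 0.34 0 0 0 -1;0 -0.695 0.34 0 0 0 -1;0 -0.695 0.34 0 0 0 -1;0 -0.695 0.34 0 0 0 -1"

```text
clock: 8.07
eef_pos: [541.5, 88.1, 86.4]
orientation: [-0.061, 3.14, 0.0]
wrist_force: [0.3, -0.3, 0.1]
gripper_width: -0.003
```

```bash
python3 d.py 541.3,87.4,67 541.3,87.4,62.7
python3 - <<'E'
from h import *
from station import manip
c=manip.capture("scene")["pixels"][100:260,260:460]
cv2.imwrite("pics/scene5.png",cv2.resize(c,None,fx=3.5,fy=3.5,interpolation=cv2.INTER_CUBIC))
E
```

```text
t 8.07 p [541.5  88.1  86.4] F [ 0.3 -0.3  0.1] g -0.003
[[-0.999, -0.039, 0.001], [-0.039, 0.999, 0.0], [-0.001, 0.0, -1.0]]
541.3,87.4,67 shift [ 0.002 -0.005  0.13 ] turn [0. 0. 0.]
541.3,87.4,62.7 shift [ 0.002 -0.005  0.158] turn [0. 0. 0.]
```

View pics/scene5.png

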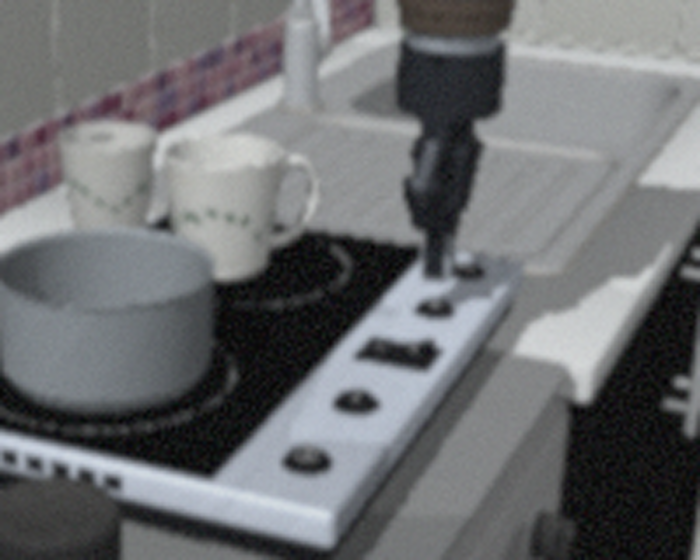

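The tip is directly above the plus key (435,308 in the crop). Pressing it.

Emit:
apply_moves --deltas "0 -0.003 0.06 0 0 0 -1;0 -0.003 0.11 0 0 0 -1;0 -0.003 0.13 0 0 0 -1;0 -0.003 0.14 0 0 0 -1;0 -0.003 0.15 0 0 0 -1;0 -0.003 0.158 0 0 0 -1;0 -0.003 0.162 0 0 0 -1;0 -0.003 0.162 0 0 0 -1"

```text
clock: 8.78
eef_pos: [541.1, 86.9, 62.4]
orientation: [-0.059, 3.14, 0.001]
wrist_force: [-4.1, 0.7, 10.9]
gripper_width: 0.004
```

Emit:
apply_moves --deltas "0 0 -0.05 0 0 0 -1;0 0 -0.2 0 0 0 -1;0 0 -0.4 0 0 0 -1;0 0 -0.6 0 0 0 -1;0.2 0 -0.75 0 0 0 -1;0.4 0 -0.75 0 0 0 -1;0.6 0 -0.75 0 0 0 -1;0.8 0 -0.75 0 0 0 -1;1 0 -0.75 0 0 0 -1;1 0 -0.75 0 0 0 -1;1 0 -0.75 0 0 0 -1;1 0 -0.75 0 0 0 -1"

```text
clock: 9.78
eef_pos: [391.6, 81.2, 174.0]
orientation: [-0.059, 3.14, 0.0]
wrist_force: [-0.5, 0.5, 0.6]
gripper_width: 0.001
```

```bash
python3 d.py
python3 - <<'E'
from h import *
from station import manip
for n in("scene","top"):
    c=manip.capture(n); o=pickle.load(open(n+".pkl","rb"))
    c=c["pixels"]
    cv2.imwrite(f"pics/{n}6.png",c)
E
```

```text
t 9.78 p [391.6  81.2 174. ] F [-0.5  0.5  0.6] g 0.001
[[-0.999, -0.038, 0.001], [-0.038, 0.999, 0.0], [-0.001, 0.0, -1.0]]
```

View pics/scene6.png

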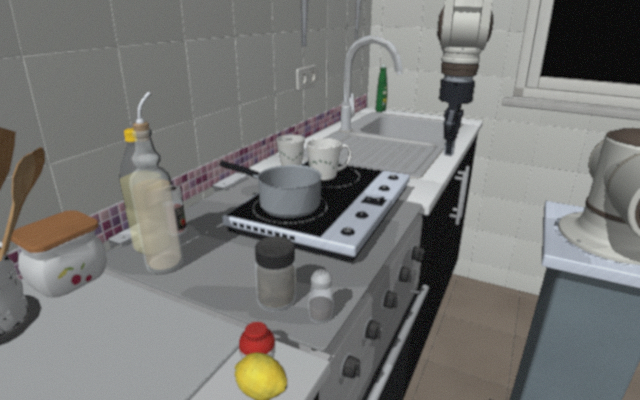

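View pics/top6.png

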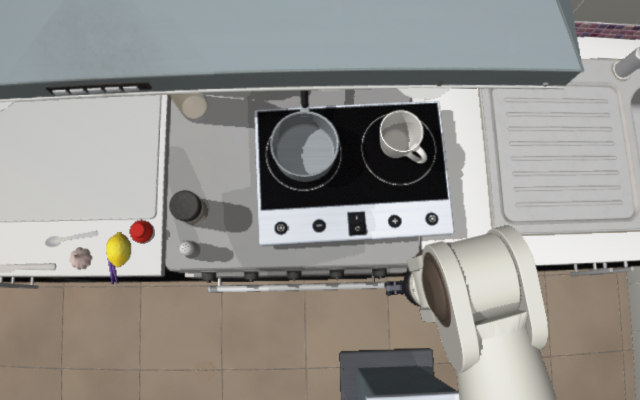

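Everything stands where it was: pan at (304,148), mug at (402,135), jar at (186,206) and shaker at (187,248). The rocker is tipped with its near half up, and the arm is clear.

```bash
python3 -c "
from station import manip
print(manip.hand_in())"
```

```text
the job is handed in; nothing more can be done
None
```

The saucepan stands on the left zone. I pressed the main rocker on, tapped the left zone key, then tapped the plus key, lifting clear between presses. I then backed the arm away and handed the job in at about 10 s of the 48 s allowed.

| Control | TCP height at bottom (mm) | Vertical force at bottom (N) |
|---|---|---|
| Main rocker, far half | 64.0 | 12.2 |
| Left zone key | 62.5 | 9.4 |
| Plus key | 62.4 | 10.9 |

- **Travel:** all three bottomed within 1 mm of the height expected from the hob's geometry, so I take both keys as fully down. The joint values themselves can't be read.
- **Forces:** all measured values stayed well under the 25 N limit, but they were read only at the end of each move.
- **Last pictures:** the rocker is on with its near half up and the keys look up. The pan, mug, jar and shaker look unmoved by eye, as I did not measure their positions again. The arm is clear, with no force on it beyond noise.
- **Disagreement:** the two cameras differed by about 2 px (3 mm) on the key positions. I used the top view, and the contact heights matched it.

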